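# Find the two loose-capped jars in the sloped rack

## Robot

A 7-joint arm with a two-finger parallel gripper is mounted at the origin on a cart in front of the work surface, level with it; the furniture and walls round the work are solid. World frame = base frame: x ahead of the robot, y to its left, z up, the work surface at z = 0. Lengths are in m, angles in rad, forces in N, time in s.
With the tool pointing down it reaches from about 0.4 to 0.875 m from the base axis. Payload 19.3 kg.
Tool frame: the origin (TCP) lies midway between the tips of the shut fingers; the grasp point (between the pads) lies 19 mm behind it; z points along the fingers, y is the line along which they close (so a half turn about z gives the same grasp; the last joint's range is limited). The gripper opens to 85 mm and grips with 20 to 120 N. Pads are 22 mm wide; open, the fingers measure 114 mm over their backs; the gripper's body (76 mm by 85 mm) begins 54 mm behind the grasp point. The pads swing forward as they close: fully open they stand 13 mm farther back than shut.
Start: joints at [-1.408, 0.521, -0.036, 1.599, 0.021, 1.021, -0.113], TCP at [0.144, 0.608, 0.231] pointing down, gripper open.
Joint ranges: [-2.91, 2.91], [-0.3, 2.13], [-1.5, 1.42], [0.17, 2.43], [-1.26, 4.41], [0.16, 1.93], [-2.52, 2.52]. Speed limits (rad/s): [1.89, 1.89, 2.39, 2.39, 3.01, 3.01, 3.01].

## Interface

Orientations are given as [roll, pitch, yaw] about the fixed x, y, z axes, in that order (R = Rz(yaw) Ry(pitch) Rx(roll)).
In Python, from workcell import telemetry, grab_frame, calibration, bot, outline_of, landmark_of gives the robot as it stands. The module is installed in compiled form; this text tells all that it offers.
- The arm moves only by the shell command python3 -m inch 'ROWS' [FORCE]. ROWS is JSON, a list of rows, each a list of 7 numbers: the shift along the tool's x, y, z in m, then the turn, a rotation vector about the tool's x, y, z in rad, then the closure, from 0 (fully open) to 1 (shut). A call has 1 to 5 rows; each row shifts and turns the commanded pose from where the row before left it, along the tool's axes as they then stand; what a row does not reach is not made up. A row lasts 1/10 s, in which the tool goes at most 50 mm and 8.59 degrees, less where a joint would pass 70% of its speed; a pose out of reach is approached as far as the arm can. A call is refused whole if a number of a shift passes 0.05 or a number of a turn 0.15, either way. A call with a gripper value outside its range is refused whole. The fingers move at their own pace and stop on an object; FORCE is the grip in N (left out, the last holds). Time passes only in rows, so rows that do not move let the fingers close. It gives the time, the measured TCP pose, the force, the opening and the grip force at its end, in the units of the state.
- telemetry.observe(): the state, without advancing time (a new reading comes with each control period).
- grab_frame(name): name is "side" or "top" or "wrist"; returns the picture (400x640x3 uint8, red, green, blue); there is no depth.
- calibration(name): a dict with "fovy" (degrees; the focal length in pixels is half the picture's height over the tangent of half this angle, whatever the lens; pixels are square), "cx", "cy" (the principal point, pixels), "pose" (4x4, takes a point from camera to world coordinates). Camera axes: x right, y down, z forward; pixel columns grow to the right and rows downward; lengths in m; the calibration is good to about 2 mm. The wrist camera is an equidistant fisheye: a pixel r from the principal point sees the ray r / f radians off the axis. A picture is of the moment at which its call begins: read the wrist's pose just before it. calibration takes no time and is no camera call; for the wrist camera it gives the pose at the moment of the call.
- bot.job_done(): hands the job in; it is judged then, once.
Trained networks look in the newest picture that a camera, given by its name, has taken for a name from the list of things; names that differ only in an ending like _2 or _b are one class to them, and where a whole thing is asked for, a point or a joint stands for the part that bears it (a point fixed in the world has none). Each returns a list of dicts, best first, with "score" (0 to 1); they miss things now and then, are a little off and sometimes report something else, mostly with a low value. They report only what shows in the picture. A call takes as long as a camera call. They do not tell look-alikes from the thing itself.
- outline_of(label, camera): "region" (400x640 bool, what is visible of it) and "rect" ([left, top, right, bottom] in pixels, round what is visible of it).
- landmark_of(label, camera): "xy" ([column, row] in pixels: a listed point, or the origin of a listed thing).
The state is a dict: "clock": time; "qpos": joint angles; "qd": joint speeds; "joint_efforts": joint torques, N m; "position": TCP position; "tool_rot": TCP orientation; "force": force on the tool from outside, world axes, zero at the start; "moment": the same for the moment, N m; "grip_width": finger opening in m; "finger_force": force on a finger pad.
Only numpy, scipy, OpenCV 4.12 (cv2) and the standard library are available. Lean on these libraries where they do the work, as an engineer would, in place of code of your own. Each camera call takes 0.05 s, during which the arm holds its last target. There are 200 camera calls.

## Task

Two of the four jars in the sloped rack were not closed properly: find out which by test-twisting caps clockwise, and screw the two loose caps fully home to their stop. Stand these two jars upright in the grey tray for re-checking and leave the two tight ones seated in the rack; do not push the bottle, the tape roll or the plaster cast about.

Things in the scene. Friction and masses are not known exactly. Their poses are not given: they have to be found in the camera images.
- rack: fixed grey-painted metal rack, 318 mm long (y); origin under its middle, on the table, z up. Its deck (middle of top 34 mm up) is tilted 0.52 rad about y, so jars in it lean to the rack's -x side, towards the robot. Four nests 49 mm square in a row at y = -117, -39, 39, 117 mm; nest walls 20 to 23 mm above the deck. Nests keep the square jars from turning.
- tray: fixed low open grey plastic tray, 178 (x) by 118 (y) by 22 mm high, walls 4 mm, inner floor 5 mm above the table, empty; origin under its middle, on the table. It takes two jars one behind the other along its x, e.g. at x = +40 and -40 mm.
- jar_a: opaque white jar, square body 46 x 46 x 40 mm, round ribbed screw cap 44 mm across, 44 to 64 mm above the base; grip the cap's upper 12 mm. Origin at the centre of the base, z to the cap, sides along x and y. All four look alike; each starts in a nest, leaning 0.52 rad. 0.15 to 0.25 kg. The cap never comes off: the jar can be lifted by it.
- cap_a (a joint): turn of jar_a's cap (rad): 0 as found for all four, growing clockwise seen from above the cap, stop at 0.80; a ratchet bars anticlockwise turning below 0. A loose cap turns with 0.03 N m to the stop and stays where left; a tight one gives at most 0.25 rad under a firm twist. A raised pointer on the cap's top shows its turn.
- jar_b: opaque white jar, square body 46 x 46 x 40 mm, round ribbed screw cap 44 mm across, 44 to 64 mm above the base; grip the cap's upper 12 mm. Origin at the centre of the base, z to the cap, sides along x and y. All four look alike; each starts in a nest, leaning 0.52 rad. 0.15 to 0.25 kg. The cap never comes off: the jar can be lifted by it.
- cap_b (a joint): turn of jar_b's cap (rad): 0 as found for all four, growing clockwise seen from above the cap, stop at 0.80; a ratchet bars anticlockwise turning below 0. A loose cap turns with 0.03 N m to the stop and stays where left; a tight one gives at most 0.25 rad under a firm twist. A raised pointer on the cap's top shows its turn.
- jar_c: opaque white jar, square body 46 x 46 x 40 mm, round ribbed screw cap 44 mm across, 44 to 64 mm above the base; grip the cap's upper 12 mm. Origin at the centre of the base, z to the cap, sides along x and y. All four look alike; each starts in a nest, leaning 0.52 rad. 0.15 to 0.25 kg. The cap never comes off: the jar can be lifted by it.
- cap_c (a joint): turn of jar_c's cap (rad): 0 as found for all four, growing clockwise seen from above the cap, stop at 0.80; a ratchet bars anticlockwise turning below 0. A loose cap turns with 0.03 N m to the stop and stays where left; a tight one gives at most 0.25 rad under a firm twist. A raised pointer on the cap's top shows its turn.
- jar_d: opaque white jar, square body 46 x 46 x 40 mm, round ribbed screw cap 44 mm across, 44 to 64 mm above the base; grip the cap's upper 12 mm. Origin at the centre of the base, z to the cap, sides along x and y. All four look alike; each starts in a nest, leaning 0.52 rad. 0.15 to 0.25 kg. The cap never comes off: the jar can be lifted by it.
- cap_d (a joint): turn of jar_d's cap (rad): 0 as found for all four, growing clockwise seen from above the cap, stop at 0.80; a ratchet bars anticlockwise turning below 0. A loose cap turns with 0.03 N m to the stop and stays where left; a tight one gives at most 0.25 rad under a firm twist. A raised pointer on the cap's top shows its turn.
- tall_bottle: bystander, loose: white bottle with blue cap, 40 mm across, 85 mm tall, upright between rack and tray; origin at its base
- tape: bystander, loose: roll of tape lying flat, 94 mm across, 25 mm high; origin at its underside
- cast: bystander, loose: horseshoe-shaped plaster dental cast, 55 x 68 x 28 mm; origin at its underside
Things that resemble listed ones, but are neither listed nor needed, are in the scene too. Leave any brown look-alike of the jar_a alone. What is shaped like the jar_d but green is not meant.

How it is judged:
By the outcome, as a careful person would: the job done as asked, in the order asked, and still so for the second after the job is handed in, with the robot touching nothing.
It also fails if it takes over 64 s, if anything falls off the work surface, if the arm or the gripper's body presses on something with over 40 N, if the wrist force passes 120 N, or if a joint passes its speed limit or range.

## Working session

There is one attempt and no reset: what is moved stays moved. The work goes in short steps, Python scripts to look and compute and a shell command to move; the robot and the scene stay as the last step left them, time stands still between calls to the robot, and variables do not carry over. Pictures are saved under pics/ and viewed, at most 10 in all, crops included, and the job is handed in when it is done.

```bash
mkdir -p pics; python3 - <<'E'
from workcell import telemetry, grab_frame, calibration, landmark_of
import cv2,numpy as np
print(telemetry.observe())
ims=[]
for n in("top","side"):
    im=grab_frame(n); ims.append(im); c=calibration(n); print(n,c["fovy"],c["cx"],c["cy"],np.round(c["pose"],3).tolist())
    for l in("rack","tray","jar_a","tall_bottle","tape","cast"):
        print(l,[(np.round(d["xy"]).tolist(),round(d["score"],2)) for d in landmark_of(l,n)])
    cv2.imwrite(f"pics/{n}1.png",im[:,:,::-1])
E
```

```text
{'clock': 0.0, 'qpos': array([-1.40816623,  0.52201795, -0.03631767,  1.59998006,  0.02117301,
        1.0211051 , -0.11281823]), 'qd': array([ 0.00140274, -0.00060776,  0.0013188 ,  0.00076381, -0.00084507,
        0.00263746,  0.00059489]), 'joint_efforts': array([-1.79675284e-03, -9.27109051e+01,  1.97895862e+00, -3.69929409e+01,
        1.76573783e-02,  8.31015495e-03,  3.89903960e-05]), 'position': array([0.14416536, 0.60780855, 0.23073339]), 'tool_rot': array([-3.14046778e+00,  6.20318410e-05,  2.90871133e+00]), 'force': array([ 0.13144243, -0.51463791, -0.19826854]), 'moment': array([-0.00368681, -0.00208222, -0.00014271]), 'finger_force': 0.0, 'grip_width': 0.08533168431290473}
top 47.857632823753434 316.9604605274253 205.74880544332285 [[0.062, -0.975, 0.211, 0.326], [-0.998, -0.06, 0.018, 0.015], [-0.005, -0.212, -0.977, 1.107], [0.0, 0.0, 0.0, 1.0]]
rack [([265.0, 209.0], 0.94)]
tray [([440.0, 248.0], 0.57)]
jar_a [([270.0, 159.0], 0.88), ([310.0, 210.0], 0.76), ([217.0, 196.0], 0.68), ([209.0, 266.0], 0.64), ([277.0, 207.0], 0.63)]
tall_bottle [([377.0, 225.0], 0.68)]
tape [([304.0, 280.0], 0.9)]
cast [([393.0, 152.0], 0.78), ([300.0, 276.0], 0.46)]
side 55.434203694523674 318.36956583463837 194.89715841952827 [[0.892, -0.252, 0.376, 0.14], [-0.452, -0.535, 0.714, -0.72], [0.021, -0.807, -0.591, 0.692], [0.0, 0.0, 0.0, 1.0]]
rack [([304.0, 186.0], 0.82)]
tray [([360.0, 296.0], 0.83)]
jar_a [([245.0, 176.0], 0.93), ([319.0, 197.0], 0.83), ([305.0, 186.0], 0.73), ([296.0, 175.0], 0.59), ([336.0, 174.0], 0.56), ([291.0, 164.0], 0.51)]
tall_bottle [([346.0, 249.0], 0.94)]
tape [([264.0, 223.0], 0.8)]
cast [([409.0, 233.0], 0.85), ([359.0, 300.0], 0.59)]
```

```bash
python3 - <<'E'
import cv2,numpy as np
a=cv2.imread("pics/top1.png");b=cv2.imread("pics/side1.png")
c=np.hstack([cv2.resize(a[100:340,150:550],(800,480),interpolation=2)])
cv2.imwrite("pics/t1.png",c)
cv2.imwrite("pics/s1.png",cv2.resize(b[100:360,180:500],(738,600),interpolation=2))
E
```

```text
(no output)
```

View pics/t1.png

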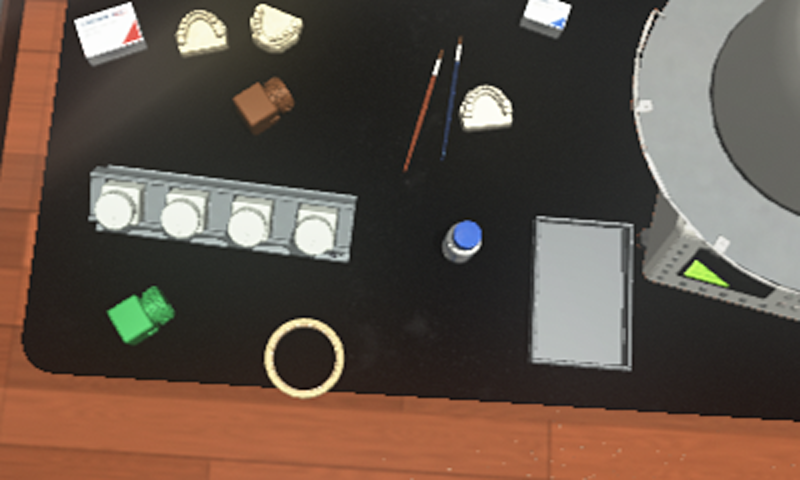

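View pics/s1.png

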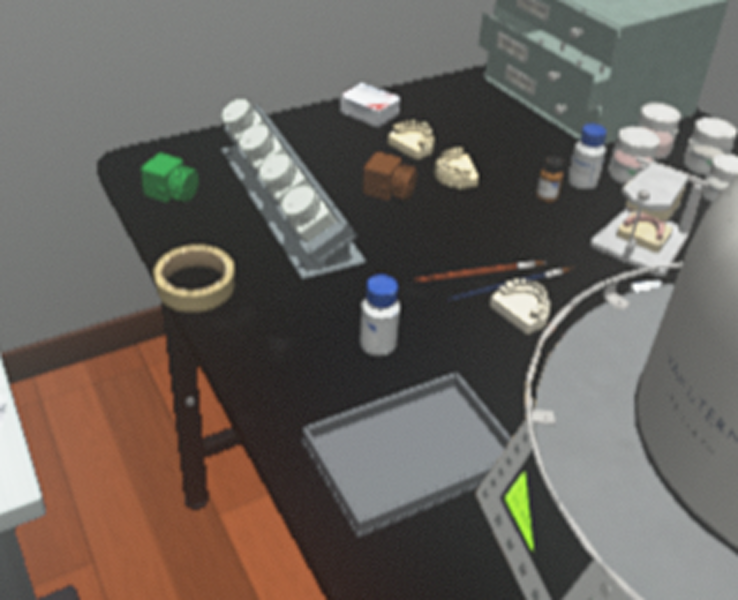

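The top view shows the rack with four white caps at px (208,204), (241,208), (274,212) and (307,217). The bottle is at (381,220) and the tray at (440,247), with a large grey machine right beside the tray. The brown jar at (281,152) and green jar at (220,258) are lying look-alikes on the table, not in the rack, so they aren't meant. I'll triangulate next.

```bash
cat > h.py <<'E'
import numpy as np
from workcell import calibration
C={n:calibration(n) for n in("top","side")}
def ray(n,p):
    c=C[n];f=200/np.tan(np.radians(c["fovy"])/2);T=np.array(c["pose"])
    d=T[:3,:3]@[(p[0]-c["cx"])/f,(p[1]-c["cy"])/f,1];return T[:3,3],d/np.linalg.norm(d)
def tri(a,b):
    (o1,d1),(o2,d2)=a,b
    A=sum(np.eye(3)-np.outer(d,d) for d in(d1,d2));v=sum((np.eye(3)-np.outer(d,d))@o for o,d in(a,b))
    p=np.linalg.solve(A,v);return p,max(np.linalg.norm(np.cross(p-o,d)) for o,d in(a,b))
def plane(n,p,z):
    o,d=ray(n,p);return o+d*(z-o[2])/d[2]
def proj(n,X):
    c=C[n];f=200/np.tan(np.radians(c["fovy"])/2);T=np.linalg.inv(c["pose"]);q=T[:3,:3]@X+T[:3,3]
    return q[:2]/q[2]*f+[c["cx"],c["cy"]]
E
python3 - <<'E'
from h import *
np.set_printoptions(precision=4,suppress=True)
t=lambda x,y:(x/2+149.75,y/2+99.75)
s=lambda x,y:(x/2.306+179.8,y/2.308+99.8)
P=dict(cap1=((116,208),(239,114)),cap2=((182,216),(257,141)),cap3=((248,225),(277,171)),cap4=((314,233),(299,205)),
tFL=((537,216),(458,376)),tNL=((529,362),(305,432)),tNR=((631,370),(360,531)),tFR=((633,223),(515,436)),
rackcorner=((350,261),(305,273)),botcap=((467,235),(381,291)),green=((683,262),(523,475)),green2=((733,288),(533,553)),hand=((645,104),(543,415)),disc=((650,20),(640,288)))
for k,(a,b) in P.items(): print(k,*tri(ray("top",t(*a)),ray("side",s(*b))))
print("base",proj("top",np.array([0,0,0])),proj("side",np.array([0,0,0.])), "tcp",proj("top",np.array([.144,.608,.231])))
for k in((350,261),(96,232),(90,170),(356,196)):print("rk",plane("top",t(*k),0))
for k in ((537,216),(529,362),(631,370),(633,223)):print("tray",plane("top",t(*k),0.022))
print("cast",plane("top",t(487,108),.02),"tape",plane("top",t(305,358),.025))
E
```

```text
cap1 [0.5374 0.2875 0.0829] 0.001173795346978999
cap2 [0.5318 0.2099 0.083 ] 0.0003667351436896749
cap3 [0.5258 0.1325 0.0827] 0.00020925737372712107
cap4 [0.5206 0.0558 0.0807] 0.0006248290491083497
tFL [ 0.5726 -0.2156  0.0188] 0.0015888455315030464
tNL [ 0.3955 -0.2097  0.0153] 0.0028127780568658087
tNR [ 0.392  -0.3305  0.0152] 0.0011225053167789906
tFR [ 0.5627 -0.3237  0.0459] 0.0008368474644284747
rackcorner [0.5042 0.0111 0.0131] 0.00243797996320447
botcap [ 0.5306 -0.1218  0.0789] 0.0005375807508602795
green [ 0.5196 -0.3758  0.0718] 0.0050644846853013245
green2 [ 0.491  -0.4355  0.0601] 0.0011000082004289534
hand [ 0.6623 -0.3167  0.0454] 0.05209848867473996
disc [ 0.7481 -0.2953  0.151 ] 0.028597685322575533
base [316.8724 451.9532] [115.0475 286.1066] tcp [ -9.0816 383.8907]
rk [0.504  0.0118 0.    ]
rk [0.5211 0.3314 0.    ]
rk [0.6005 0.3485 0.    ]
rk [0.5872 0.0091 0.    ]
tray [ 0.5704 -0.2142  0.022 ]
tray [ 0.3924 -0.2073  0.022 ]
tray [ 0.3905 -0.3279  0.022 ]
tray [ 0.5688 -0.3317  0.022 ]
cast [ 0.7067 -0.1495  0.02  ] tape [0.3805 0.0584 0.025 ]
```

```bash
cat >> h.py <<'E'
from scipy.linalg import logm,expm
from scipy.spatial.transform import Rotation as Ro
from workcell import telemetry
np.set_printoptions(precision=4,suppress=True)
YAW=-0.0724
def pose(p,zdir,ydir):
    z=np.array(zdir,float);z/=np.linalg.norm(z);y=np.array(ydir,float);y-=z*(y@z);y/=np.linalg.norm(y)
    T=np.eye(4);T[:3,:3]=np.c_[np.cross(y,z),y,z];T[:3,3]=p;return T
def cur():
    s=telemetry.observe();T=np.eye(4);T[:3,:3]=Ro.from_euler("xyz",s["tool_rot"]).as_matrix();T[:3,3]=s["position"];return T
def step(T,A=None):
    """print equal rows that lead from A (default: measured pose) to T"""
    A=cur() if A is None else A
    D=np.linalg.inv(A)@T;w=Ro.from_matrix(D[:3,:3]).as_rotvec()
    n=int(np.ceil(max(np.linalg.norm(D[:3,3])/.045,np.linalg.norm(w)/.13,1)))
    M=np.real(expm(logm(D)/n));print("rows",n,"each",M[:3,3].round(4),Ro.from_matrix(M[:3,:3]).as_rotvec().round(4),"total",D[:3,3].round(4),w.round(3))
axis=np.array(Ro.from_euler("z",YAW).apply([-np.sin(.52),0,np.cos(.52)]))
rx=np.array(Ro.from_euler("z",YAW).apply([np.cos(.52),0,np.sin(.52)]))  # up-slope
def grasp(captop,back,turn=0):
    """TCP 'back' m behind cap top along jar axis; closing line = upslope turned by turn about tool z"""
    return pose(np.array(captop)+axis*back,-axis,Ro.from_rotvec(-axis*turn).apply(rx))
E
python3 - <<'E'
from h import *
mid=np.array([.529,.1715,.086])
T=grasp(mid,.14);print(T)
step(T)
step(pose([.53,.17,.231],[0,0,-1],[.95,.3,0]))
E
```

```text
[[ 0.0723  0.8655  0.4956  0.4596]
 [ 0.9974 -0.0628 -0.0359  0.1765]
 [ 0.      0.4969 -0.8678  0.2075]
 [ 0.      0.      0.      1.    ]]
rows 12 each [-0.0479 -0.0041  0.0042] [-0.0358 -0.0305  0.1147] total [-0.4065 -0.3471  0.0238] [-0.43  -0.366  1.376]
rows 13 each [-0.0465 -0.0065  0.    ] [-0.      0.      0.0794] total [-0.4765 -0.3373  0.0003] [-0.     0.     1.032]
```

```bash

python3 -m inch '[[-0.048,-0.004,0.004,-0.036,-0.03,0.115,0],[-0.048,-0.004,0.004,-0.036,-0.03,0.115,0],[-0.048,-0.004,0.004,-0.036,-0.03,0.115,0],[-0.048,-0.004,0.004,-0.036,-0.03,0.115,0],[-0.048,-0.004,0.004,-0.036,-0.03,0.115,0]]'
python3 -m inch '[[-0.048,-0.004,0.004,-0.036,-0.03,0.115,0],[-0.048,-0.004,0.004,-0.036,-0.03,0.115,0],[-0.048,-0.004,0.004,-0.036,-0.03,0.115,0],[-0.048,-0.004,0.004,-0.036,-0.03,0.115,0],[-0.048,-0.004,0.004,-0.036,-0.03,0.115,0]]'
python3 - <<'E'
from h import *
step(grasp([.529,.1715,.086],.14)); s=telemetry.observe();print(s["clock"],s["qpos"],s["position"])
E
```

```text
clock: 1.2
position: [0.3501, 0.4839, 0.2211]
tool_rot: [2.926, 0.09, 2.316]
force: [1.1, 0.2, -0.0]
grip_width: 0.0851
finger_force: 0.0
clock: 1.7
position: [0.4546, 0.2695, 0.2164]
tool_rot: [2.699, 0.045, 1.723]
force: [1.4, -0.1, -0.5]
grip_width: 0.0853
finger_force: 0.0
rows 3 each [-0.031  -0.0024  0.0032] [-0.0241 -0.0215  0.0732] total [-0.0921 -0.0139  0.0079] [-0.072 -0.064  0.22 ]
1.7 [-1.3595  0.302   0.6347  2.2095  0.315   0.3622 -0.8921] [0.4546 0.2695 0.2164]
```

```bash

python3 -m inch '[[-0.031,-0.0024,0.003,-0.024,-0.0215,0.073,0],[-0.031,-0.0024,0.003,-0.024,-0.0215,0.073,0],[-0.031,-0.0024,0.003,-0.024,-0.0215,0.073,0],[0,0,0,0,0,0,0]]'
python3 - <<'E'
from h import *
from workcell import grab_frame,landmark_of
import cv2
step(grasp([.529,.1715,.086],.14)); s=telemetry.observe();print(s["clock"],s["qpos"],s["position"])
c=calibration("wrist");im=grab_frame("wrist");print(c["fovy"],c["cx"],c["cy"],c["pose"])
np.savez("w1.npz",im=im,**c)
cv2.imwrite("pics/w1.png",im[:,:,::-1])
print([(d["xy"],d["score"]) for d in landmark_of("jar_a","wrist")])
E
```

```text
clock: 2.1
position: [0.4582, 0.1752, 0.2073]
tool_rot: [2.624, 0.004, 1.499]
force: [-0.4, 0.7, 0.1]
grip_width: 0.0855
finger_force: 0.0
rows 1 each [0.0014 0.0013 0.0005] [-0.0024  0.0033  0.0023] total [0.0014 0.0013 0.0005] [-0.002  0.003  0.002]
2.1 [-1.4821  0.3167  0.9174  2.3645  0.4316  0.1979 -1.1189] [0.4582 0.1752 0.2073]
65.70646984690485 326.92135296752224 199.0960471332599 [[ 0.8681 -0.2027  0.4532  0.3937]
 [-0.0595 -0.9488 -0.3103  0.2505]
 [ 0.4928  0.2424 -0.8357  0.3323]
 [ 0.      0.      0.      1.    ]]
[([325.2, 136.9], 0.93), ([323.9, 266.0], 0.88), ([327.1, 65.8], 0.83), ([399.7, 165.2], 0.81), ([326.4, 207.7], 0.66), ([169.0, 80.9], 0.66)]
```

View pics/w1.png

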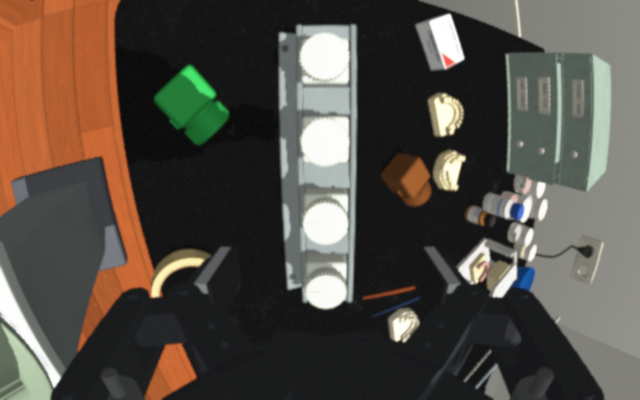

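The wrist view shows the four white caps in a column at about (325,57), (325,138), (325,219) and (325,286). The fallen green jar is at (195,105) and the brown one at (408,180), and neither is in the rack. I'll triangulate the caps from the wrist and top views.

```bash
cat >> h.py <<'E'
def wray(c,p):
    f=200/np.tan(np.radians(float(c["fovy"]))/2);v=np.array(p)-[float(c["cx"]),float(c["cy"])];r=np.hypot(*v);th=r/f
    d=np.r_[v/r*np.sin(th),np.cos(th)];T=c["pose"];return T[:3,3],T[:3,:3]@d
E
python3 - <<'E'
from h import *
import cv2
w=np.load("w1.npz");im=w["im"]
g=cv2.cvtColor(im,cv2.COLOR_RGB2GRAY)
tp=[(207.9,203.6),(240.8,207.8),(273.8,212.3),(306.8,216.3)]
sd=[(283.6,149.4),(291.4,161.1),(300.1,174.2),(309.7,188.9)]
crops=[]
for i,p in enumerate([(325,57),(325,138),(325,219),(325,286)]):
    P,e=tri(wray(w,p),ray("top",tp[i]));P2,e2=tri(wray(w,p),ray("side",sd[i]));print(P,e,P2,e2)
big=cv2.resize(im[25:315,270:380],None,fx=2,fy=2,interpolation=2)
a,b=big[:290],big[290:]
cv2.imwrite("pics/w1c.png",np.hstack([cv2.resize(im[25:170,275:380],None,fx=3.8,fy=3.8,interpolation=2),cv2.resize(im[170:315,275:380],None,fx=3.8,fy=3.8,interpolation=2)])[:,:,::-1])
E
```

```text
[0.5383 0.2908 0.0775] 0.0019442635865180473 [0.5401 0.2927 0.0782] 0.0011892695842698816
[0.5352 0.2137 0.0719] 0.002262300293792192 [0.5346 0.2159 0.0778] 0.0007339956882043171
[0.5282 0.1341 0.0751] 0.0014114612679670601 [0.5279 0.1362 0.0787] 0.0002875671618344803
[0.5227 0.0559 0.076 ] 0.0007281882090905628 [0.522  0.0579 0.0781] 0.0003273057293851716
```

View pics/w1c.png

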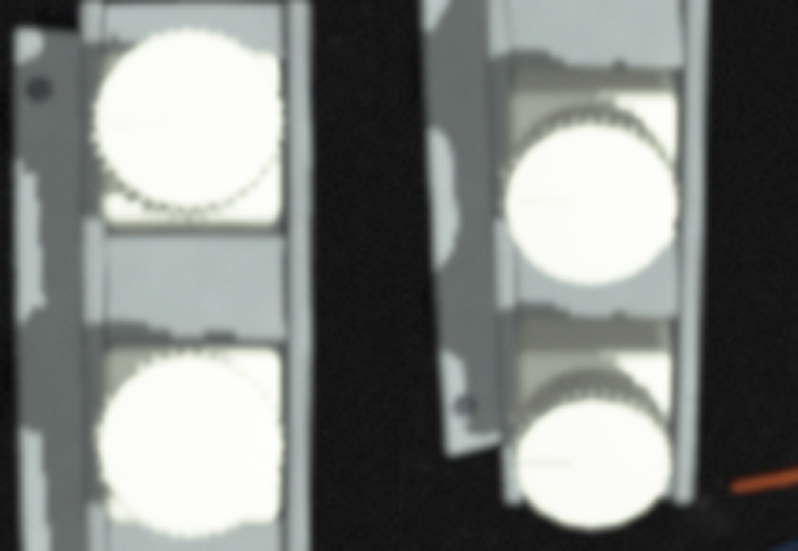

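```bash
python3 - <<'E'
from h import *
w=np.load("w1.npz")
tp=[(207.9,203.6),(240.8,207.8),(273.8,212.3),(306.8,216.3)]
sd=[(283.6,149.4),(291.4,161.1),(300.1,174.2),(309.7,188.9)]
Q=[]
for i,p in enumerate([(324.5,56.6),(325,141.6),(325.3,223.5),(326,291.8)]):
    P,e=tri(wray(w,p),ray("top",tp[i]));P2,e2=tri(wray(w,p),ray("side",sd[i]));print(P,e,P2,e2)
    for z in (.0855,):
        for r in (wray(w,p),ray("top",tp[i])): o,d=r;print("   z",z,o+d*(z-o[2])/d[2])
E
```

```text
[0.5387 0.2914 0.076 ] 0.0020546785656832185 [0.5401 0.2931 0.0778] 0.001418335158504353
   z 0.0855 [0.5341 0.2918 0.0855]
   z 0.0855 [0.5361 0.2868 0.0855]
[0.5333 0.2118 0.0767] 0.000980047696299105 [0.5332 0.2128 0.0798] 0.0007530486551175135
   z 0.0855 [0.5292 0.2138 0.0855]
   z 0.0855 [0.5308 0.2094 0.0855]
[0.5258 0.1327 0.0816] 0.0002216258948082508 [0.5264 0.1326 0.0813] 0.00016711099535013192
   z 0.0855 [0.524  0.1346 0.0855]
   z 0.0855 [0.5249 0.1321 0.0855]
[0.5199 0.0552 0.0851] 0.0004024074977128186 [0.52   0.0531 0.0821] 0.0008245881609679458
   z 0.0855 [0.5193 0.0554 0.0855]
   z 0.0855 [0.5202 0.0553 0.0855]
```

```bash
cat >> h.py <<'E'
CAP={1:[.533,.2893,.0893],2:[.5278,.2115,.0893],3:[.5222,.1334,.0893],4:[.5168,.0554,.0893]}
E
python3 - <<'E'
from h import *
T=grasp(CAP[3],.03,-.4);step(T);step(grasp(CAP[3],-.026,-.4),T)
E
```

```text
rows 4 each [-0.0101 -0.002   0.0265] [-0.0004 -0.0003 -0.0982] total [-0.0408 -0.0017  0.1059] [-0.002 -0.001 -0.393]
rows 2 each [0.    0.    0.028] [ 0. -0. -0.] total [0.    0.    0.056] [ 0. -0. -0.]
```

```bash

python3 -m inch '[[-0.010,-0.002,0.0265,0,0,-0.098,0.3],[-0.010,-0.002,0.0265,0,0,-0.098,0.3],[-0.010,-0.002,0.0265,0,0,-0.098,0.3],[-0.010,-0.002,0.0265,0,0,-0.098,0.3],[0,0,0,0,0,0,0.3]]' 40
python3 - <<'E'
from h import *
from workcell import grab_frame
import cv2
T=grasp(CAP[3],.03,-.4);step(T);s=telemetry.observe();print(s["qpos"],s["grip_width"])
c=calibration("wrist");im=grab_frame("wrist")
np.savez("w2.npz",im=im,**c)
cv2.imwrite("pics/w2.png",cv2.resize(im[130:400,130:520],None,fx=2,fy=2,interpolation=2)[:,:,::-1])
E
```

```text
clock: 2.7
position: [0.4839, 0.1506, 0.1663]
tool_rot: [2.624, 0.118, 1.651]
force: [-0.7, -0.2, 0.3]
grip_width: 0.0601
finger_force: 0.0
rows 2 each [-0.0059 -0.0038  0.0283] [ 0.0006  0.0137 -0.1045] total [-0.0118 -0.007   0.0567] [ 0.001  0.027 -0.209]
[-1.0825  0.3674  0.5289  2.3699  1.2792  0.1745 -1.7495] 0.060125038427596283
```

View pics/w2.png

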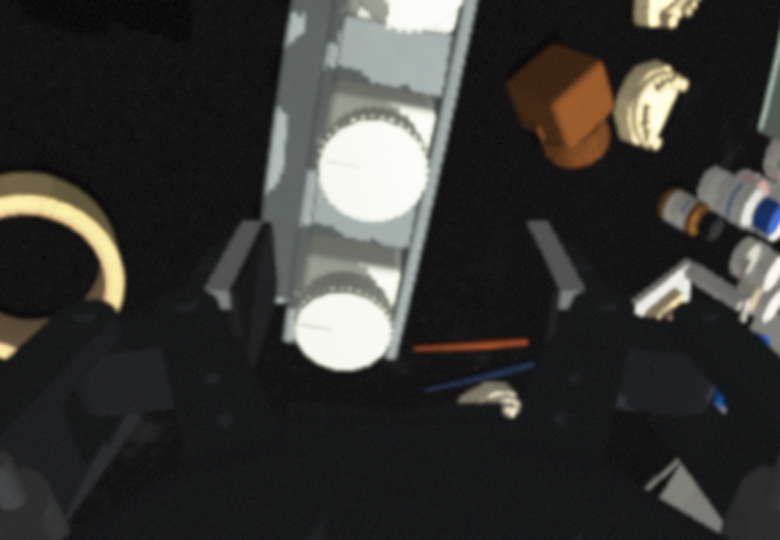

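Cap3 shows at (316,215) and cap4 at (302,295). The fingers straddle clear of the rack, and the tape is off to the left and lower. I'll check these rays against the model and continue.

```bash

python3 - <<'E'
from h import *
w=np.load("w2.npz")
for p in((316.3,214.8),(301.8,294.8)):
    o,d=wray(w,p);print(o+d*(.0893-o[2])/d[2], tri(wray(w,p),wray(np.load("w1.npz"),(325.3,223.5) if p[0]>310 else (326,291.8))))
E
python3 -m inch '[[-0.006,-0.004,0.020,0,0.013,-0.07,0.3],[-0.006,-0.003,0.01,0,0.013,-0.07,0.3],[0,0,0.01,0,0,-0.07,0.3],[0,0,0,0,0,0,0.3]]' 40
python3 - <<'E'
from h import *
T=grasp(CAP[3],.03,-.4);step(T);s=telemetry.observe();print(s["qpos"],s["grip_width"])
E
```

```text
[0.5216 0.1361 0.0893] (array([0.5256, 0.1331, 0.0826]), np.float64(0.00013506032288002366))
[0.517  0.0587 0.0893] (array([0.5196, 0.0547, 0.0847]), np.float64(5.9858494107310096e-05))
clock: 3.15
position: [0.4958, 0.1386, 0.139]
tool_rot: [2.648, 0.189, 1.812]
force: [0.4, -0.2, 0.1]
grip_width: 0.0601
finger_force: 0.0
rows 1 each [-0.0022 -0.0026  0.0265] [ 0.001   0.0125 -0.0357] total [-0.0022 -0.0026  0.0265] [ 0.001  0.012 -0.036]
[-0.8662  0.4127  0.3364  2.3746  1.7948  0.1929 -2.0543] 0.06005222727828113
```

```bash

python3 -m inch '[[-0.0022,-0.0026,0.0265,0,0.012,-0.036,0.3],[0,0,0.015,0,0,0,0.3],[0,0,0.015,0,0,0,0.3],[0,0,0,0,0,0,0.3]]' 40
python3 - <<'E'
from h import *
T=grasp(CAP[3],-.028,-.4);step(T);s=telemetry.observe();print(s["qpos"],s["force"])
E
```

```text
clock: 3.55
position: [0.5198, 0.1328, 0.0937]
tool_rot: [2.656, 0.197, 1.84]
force: [-0.3, -0.7, 0.1]
grip_width: 0.0594
finger_force: 0.0
rows 1 each [0.001  0.0002 0.0329] [-0.0014  0.007  -0.0077] total [0.001  0.0002 0.0329] [-0.001  0.007 -0.008]
[-0.6152  0.5209  0.0915  2.34    2.0908  0.293  -2.2816] [-0.326  -0.6712  0.0535]
```

```bash

python3 -m inch '[[0.001,0,0.012,0,0.007,-0.008,0.3],[0,0,0.011,0,0,0,0.3],[0,0,0.010,0,0,0,0.3],[0,0,0,0,0,0,0.3]]' 40
python3 -m inch '[[0,0,0,0,0,0,1],[0,0,0,0,0,0,1],[0,0,0,0,0,0,1],[0,0,0,0,0,0,1]]' 40
python3 - <<'E'
from h import *
T=grasp(CAP[3],-.028,-.4);step(T);s=telemetry.observe();print(s["qpos"],s["force"],s["moment"])
E
```

```text
clock: 3.95
position: [0.5358, 0.1326, 0.0646]
tool_rot: [2.658, 0.195, 1.853]
force: [0.0, 0.5, 0.2]
grip_width: 0.0602
finger_force: 0.0
clock: 4.35
position: [0.5335, 0.1327, 0.0659]
tool_rot: [2.659, 0.194, 1.854]
force: [-29.9, -1.5, 38.7]
grip_width: 0.0428
finger_force: 85.0
rows 1 each [-0.0009  0.0016  0.0021] [-0.0019 -0.0029  0.003 ] total [-0.0009  0.0016  0.0021] [-0.002 -0.003  0.003]
[-0.5191  0.5921  0.0031  2.3137  2.1998  0.3424 -2.3521] [-29.8693  -1.4749  38.697 ] [-0.4302  2.5048 -0.8026]
```

```bash

python3 -m inch '[[0,0,0,0,0,0,0.4],[0,0,-0.005,0,0,0,0.4],[0,0,0,0,0,0,0.4]]' 40
python3 -m inch '[[0,0,0,0,0,0,1],[0,0,0,0,0,0,1],[0,0,0,0,0,0,1]]' 40
python3 - <<'E'
from h import *
T=grasp(CAP[3],-.028,-.4);step(T);s=telemetry.observe();print(s["qpos"],s["force"],s["moment"])
E
```

```text
clock: 4.65
position: [0.533, 0.1331, 0.0704]
tool_rot: [2.656, 0.195, 1.854]
force: [-0.4, -0.0, -0.1]
grip_width: 0.0511
finger_force: 0.0
clock: 4.95
position: [0.533, 0.1332, 0.0699]
tool_rot: [2.657, 0.194, 1.854]
force: [-7.8, 0.2, 13.3]
grip_width: 0.0423
finger_force: 38.3
rows 1 each [-0.0006  0.      0.0058] [ 0.0003 -0.0021  0.0034] total [-0.0006  0.      0.0058] [ 0.    -0.002  0.003]
[-0.5291  0.583   0.0127  2.3155  2.1902  0.3364 -2.3445] [-7.7898  0.1998 13.2793] [ 0.1182  0.4385 -0.0121]
```

```bash
cat > m.py <<'E'
from h import *
s=telemetry.observe();T=cur();z=T[:3,:3][:,2]
y=T[:3,1];turn=np.arctan2(np.dot(np.cross(rx,y),-axis),rx@y)
print("t",s["clock"],"q",s["qpos"].round(2),"F",s["force"].round(1),"Mz",round(s["moment"]@z,3),"turn",round(turn,3),"tilt",round(np.arccos(-axis@z),3),"w",s["grip_width"].round(4),s["finger_force"].round(0))
E
python3 -m inch '[[0,0,0,0,0,0.1,1],[0,0,0,0,0,0.1,1],[0,0,0,0,0,0,1]]' 40; python3 m.py
python3 -m inch '[[0,0,0,0,0,0.1,1],[0,0,0,0,0,0.1,1],[0,0,0,0,0,0,1]]' 40; python3 m.py
```

```text
clock: 5.25
position: [0.5328, 0.1331, 0.0698]
tool_rot: [2.631, 0.097, 1.673]
force: [-10.0, 1.4, 14.7]
grip_width: 0.0425
finger_force: 38.6
clock: 5.55
position: [0.5326, 0.1329, 0.0697]
tool_rot: [2.623, -0.003, 1.498]
force: [-12.1, 2.7, 17.2]
grip_width: 0.0431
finger_force: 40.6Traceback (most recent call last):
  File "m.py", line 4, in <module>
    print("t",s["clock"],"q",s["qpos"].round(2),"F",s["force"].round(1),"Mz",round(s["moment"]@z,3),"turn",round(turn,3),"tilt",round(np.arccos(-axis@z),3),"w",s["grip_width"].round(4),s["finger_force"].round(0))
                                                                                                                                                                ^^^^^^^^^^^^^^^^^^^^^
AttributeError: 'float' object has no attribute 'round'
Traceback (most recent call last):
  File "m.py", line 4, in <module>
    print("t",s["clock"],"q",s["qpos"].round(2),"F",s["force"].round(1),"Mz",round(s["moment"]@z,3),"turn",round(turn,3),"tilt",round(np.arccos(-axis@z),3),"w",s["grip_width"].round(4),s["finger_force"].round(0))
                                                                                                                                                                ^^^^^^^^^^^^^^^^^^^^^
AttributeError: 'float' object has no attribute 'round'
```

```bash
sed -i 's/s\["grip_width"\].round(4),s\["finger_force"\].round(0)/round(s["grip_width"],4)/' m.py; python3 m.py
python3 -m inch '[[0,0,0,0,0,0.1,1],[0,0,0,0,0,0.1,1],[0,0,0,0,0,0,1]]' 40 >/dev/null; python3 m.py
```

```text
t 5.55 q [-0.31  0.59 -0.27  2.3   1.99  0.46 -2.5 ] F [-12.1   2.7  17.2] Mz 0.035 turn 0.001 tilt 0.003 w 0.0431
t 5.85 q [-0.05  0.64 -0.59  2.29  1.87  0.62 -2.51] F [-18.9   5.3  29.3] Mz -0.017 turn 0.189 tilt 0.004 w 0.0427
```

```bash

python3 -m inch '[[0,0,-0.001,0,0,0.08,1],[0,0,-0.001,0,0,0.08,1],[0,0,0,0,0,0,1]]' 40 >/dev/null; python3 m.py
python3 -m inch '[[0,0,0,0,0,0.05,1],[0,0,0,0,0,0.05,1],[0,0,0,0,0,0,1]]' 40 >/dev/null; python3 m.py
```

```text
t 6.15 q [ 0.19  0.75 -0.92  2.28  1.81  0.84 -2.52] F [ 1.  -0.2 -1.9] Mz -0.014 turn 0.336 tilt 0.005 w 0.0425
t 6.45 q [ 0.33  0.9  -1.16  2.28  1.8   1.05 -2.52] F [-0.2 -2.3  8.9] Mz -0.06 turn 0.431 tilt 0.004 w 0.0425
```

```bash

python3 -m inch '[[0,0,0,0,0,0.06,1],[0,0,0,0,0,0.04,1],[0,0,0,0,0,0,1]]' 40 >/dev/null; python3 m.py; python3 - <<'E'
from h import *
from workcell import grab_frame
import cv2
c=calibration("wrist");im=grab_frame("wrist")
cv2.imwrite("pics/w3.png",im[:,:,::-1])
E
```

```text
t 6.75 q [ 0.43  1.09 -1.38  2.27  1.82  1.3  -2.52] F [ -4.5 -11.3  23.2] Mz -0.158 turn 0.528 tilt 0.001 w 0.0426
```

View pics/w3.png

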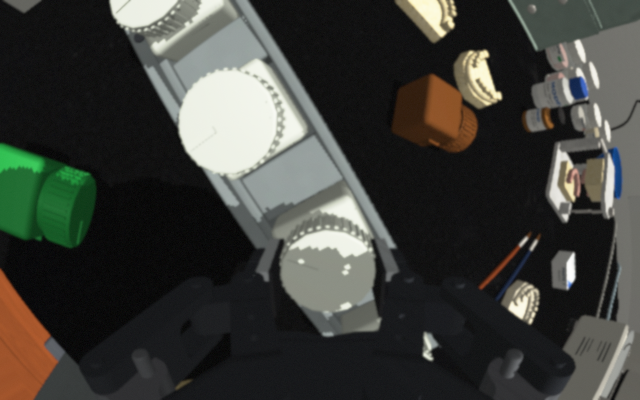

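The gripped cap3 shows its pointer at (290..318, 264..270), and cap2 is at (230,121) as found. I'll rectify both caps onto their top plane to measure the turn.

```bash
cat >> h.py <<'E'
ry=np.cross(-axis,rx)*-1  # completes (rx,ry,axis)
def rectify(c,im,centre,half=.03,px=300):
    """metric view of the cap top plane seen from above: right = rx (up-slope), up = ry"""
    import cv2
    u=(np.arange(px)+.5)/px*2*half-half;U,V=np.meshgrid(u,-u)
    P=np.array(centre)+U[...,None]*rx+V[...,None]*ry
    T=np.linalg.inv(c["pose"]);q=P@T[:3,:3].T+T[:3,3];f=200/np.tan(np.radians(float(c["fovy"]))/2)
    r=np.hypot(q[...,0],q[...,1]);th=np.arctan2(r,q[...,2])
    return cv2.remap(im,(float(c["cx"])+f*th*q[...,0]/r).astype("f4"),(float(c["cy"])+f*th*q[...,1]/r).astype("f4"),cv2.INTER_CUBIC)
E
python3 - <<'E'
from h import *
from workcell import calibration
import cv2
im=cv2.imread("pics/w3.png");c=calibration("wrist");w=np.load("w2.npz");print(np.cross(rx,ry)-axis)
o=[]
eq=lambda g:cv2.createCLAHE(4,(3,3)).apply(cv2.cvtColor(g,cv2.COLOR_BGR2GRAY))
for cc,ii,k in((c,im,3),(c,im,2),(w,w["im"][:,:,::-1].copy(),3)):
    o.append(eq(rectify(cc,ii,np.array(CAP[k])-axis*.004)))
o=np.hstack(o);cv2.imwrite("pics/r3.png",cv2.resize(o,(798,266)))
E
```

```text
[ 0. -0. -0.]
```

View pics/r3.png

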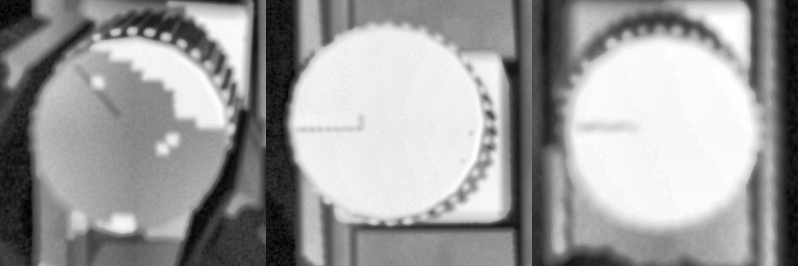

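Cap3's pointer has moved from 180° to about 132° in the rectified view, roughly 0.85 rad, and torque is now building. So jar 3 was loose and is now at its stop. Next I'll lift it along its axis.

```bash

python3 -m inch '[[0,0,0,0,0,0,1],[0,0,-0.015,0,0,0,1],[0,0,-0.025,0,0,0,1],[0,0,-0.035,0,0,0,1],[0,0,-0.035,0,0,0,1]]' 60 ; python3 m.py
python3 - <<'E'
from h import *
y=[np.cos(-.55),np.sin(-.55),0]
T=pose([.50,-.05,.24],[0,0,-1],y);step(T);step(pose([.5205,-.271,.24],[0,0,-1],y),T)
E
```

```text
clock: 7.3
position: [0.4786, 0.1377, 0.1615]
tool_rot: [2.687, -0.252, 1.031]
force: [0.7, -0.7, -1.3]
grip_width: 0.0417
finger_force: 62.9
t 7.3 q [ 0.48  0.78 -1.49  2.33  1.54  1.15 -2.51] F [ 0.7 -0.7 -1.3] Mz -0.0 turn 0.527 tilt 0.006 w 0.0417
rows 5 each [-0.0268  0.0281 -0.0132] [ 0.0901 -0.0499 -0.0095] total [-0.1257  0.1529 -0.0515] [ 0.45  -0.25  -0.047]
rows 5 each [-0.0355  0.0266  0.    ] [ 0.  0. -0.] total [-0.1777  0.133   0.    ] [0. 0. 0.]
```

```bash

python3 -m inch '[[-0.027,0.028,-0.013,0.09,-0.05,-0.0095,1],[-0.027,0.028,-0.013,0.09,-0.05,-0.0095,1],[-0.027,0.028,-0.013,0.09,-0.05,-0.0095,1],[-0.027,0.028,-0.013,0.09,-0.05,-0.0095,1],[-0.027,0.028,-0.013,0.09,-0.05,-0.0095,1]]' 60 ; python3 m.py
python3 - <<'E'
from h import *
y=[np.cos(-.55),np.sin(-.55),0]
step(pose([.50,-.05,.24],[0,0,-1],y));T=pose([.5205,-.271,.24],[0,0,-1],y);step(T)
E
```

```text
clock: 7.8
position: [0.4924, -0.015, 0.2233]
tool_rot: [3.037, -0.028, 1.008]
force: [1.6, -0.0, -2.2]
grip_width: 0.0416
finger_force: 62.9
t 7.8 q [ 0.89  0.66 -1.43  1.99  0.83  1.12 -1.45] F [ 1.6 -0.  -2.2] Mz 0.016 turn 0.526 tilt 0.415 w 0.0416
rows 1 each [-0.0251  0.0268 -0.0147] [ 0.1048 -0.0275 -0.0143] total [-0.0251  0.0268 -0.0147] [ 0.105 -0.027 -0.014]
rows 6 each [-0.0337  0.0267 -0.0017] [ 0.0175 -0.0046 -0.0024] total [-0.201   0.1618 -0.0055] [ 0.105 -0.027 -0.014]
```

```bash

python3 -m inch '[[-0.025,0.027,-0.0147,0.105,-0.0275,-0.014,1],[-0.0355,0.0266,0,0,0,0,1],[-0.0355,0.0266,0,0,0,0,1],[-0.0355,0.0266,0,0,0,0,1],[-0.0355,0.0266,0,0,0,0,1]]' 60 ; python3 m.py
python3 - <<'E'
from h import *
y=[np.cos(-.55),np.sin(-.55),0]
T=pose([.5205,-.271,.12],[0,0,-1],y);step(pose([.5205,-.271,.24],[0,0,-1],y));step(T)
E
```

```text
clock: 8.3
position: [0.5167, -0.2285, 0.2382]
tool_rot: [3.139, 0.002, 1.018]
force: [0.7, -0.3, -1.8]
grip_width: 0.0415
finger_force: 63.0
t 8.3 q [ 1.16  0.8  -1.39  1.71  0.81  1.34 -0.94] F [ 0.7 -0.3 -1.8] Mz 0.051 turn 0.54 tilt 0.519 w 0.0415
rows 1 each [-0.0341  0.0255 -0.0017] [ 0.0023  0.0018 -0.0029] total [-0.0341  0.0255 -0.0017] [ 0.002  0.002 -0.003]
rows 3 each [-0.0113  0.0084  0.0394] [ 0.0008  0.0006 -0.001 ] total [-0.0339  0.0253  0.1183] [ 0.002  0.002 -0.003]
```

```bash

python3 -m inch '[[-0.034,0.0255,0.0,0.002,0.002,-0.003,1],[0,0,0.035,0,0,0,1],[0,0,0.04,0,0,0,1],[0,0,0.04,0,0,0,1],[0,0,0.03,0,0,0,1]]' 60
python3 -m inch '[[0,0,0.01,0,0,0,1],[0,0,0,0,0,0,1]]' 60
python3 - <<'E'
from h import *
y=[np.cos(-.55),np.sin(-.55),0]
step(pose([.5205,-.271,.049],[0,0,-1],y))
E
```

```text
clock: 8.8
position: [0.5194, -0.2683, 0.0908]
tool_rot: [-3.14, 0.0, 1.022]
force: [0.3, -0.7, -1.8]
grip_width: 0.0418
finger_force: 63.0
clock: 9.0
position: [0.5195, -0.2677, 0.0832]
tool_rot: [-3.139, -0.001, 1.022]
force: [-1.2, -0.8, -1.8]
grip_width: 0.0418
finger_force: 62.9
rows 1 each [-0.0023  0.0027  0.0341] [-0.0031 -0.0013  0.0015] total [-0.0023  0.0027  0.0341] [-0.003 -0.001  0.002]
```

```bash

python3 -m inch '[[-0.002,0.002,0.015,0,0,0,1],[0,0,0.008,0,0,0,1],[0,0,0,0,0,0,1]]' 60
python3 -m inch '[[0,0,0.005,0,0,0,1],[0,0,0,0,0,0,1]]' 60
python3 -m inch '[[0,0,0.003,0,0,0,1],[0,0,0,0,0,0,1]]' 60
```

```text
clock: 9.3
position: [0.5196, -0.2709, 0.0603]
tool_rot: [-3.138, -0.003, 1.021]
force: [-0.7, -0.3, -1.0]
grip_width: 0.0419
finger_force: 62.9
clock: 9.5
position: [0.5197, -0.2707, 0.0558]
tool_rot: [-3.138, -0.003, 1.021]
force: [0.6, 0.1, -2.2]
grip_width: 0.042
finger_force: 62.9
clock: 9.7
position: [0.5197, -0.2706, 0.0529]
tool_rot: [-3.138, -0.003, 1.021]
force: [0.5, -1.0, -2.3]
grip_width: 0.0422
finger_force: 62.9
```

```bash

python3 -m inch '[[0,0,0.003,0,0,0,1],[0,0,0,0,0,0,1]]' 60
python3 -m inch '[[0,0,0.002,0,0,0,1],[0,0,0,0,0,0,1]]' 60
```

```text
clock: 9.9
position: [0.5196, -0.2705, 0.0497]
tool_rot: [-3.138, -0.003, 1.021]
force: [0.9, 0.4, -2.4]
grip_width: 0.0418
finger_force: 62.9
clock: 10.1
position: [0.5197, -0.2705, 0.0478]
tool_rot: [-3.138, -0.003, 1.021]
force: [-0.4, 0.0, -2.3]
grip_width: 0.0418
finger_force: 62.9
```

```bash

python3 -m inch '[[0,0,0.002,0,0,0,1],[0,0,0,0,0,0,1]]' 60 | grep -E "pos|^force"
python3 -m inch '[[0,0,0.0015,0,0,0,1],[0,0,0,0,0,0,1]]' 60| grep -E "pos|^force"
```

```text
position: [0.5197, -0.2705, 0.0458]
force: [1.9, 0.4, -2.0]
position: [0.52, -0.2703, 0.0453]
force: [-5.4, 0.9, 11.9]
```

```bash

python3 -m inch '[[0,0,0,0,0,0,0.4],[0,0,0,0,0,0,0.3],[0,0,-0.01,0,0,0,0.3],[0,0,-0.03,0,0,0,0.3],[0,0,-0.045,0,0,0,0.3]]' 40
python3 - <<'E'
from h import *
from workcell import grab_frame,landmark_of
im=grab_frame("top");import cv2;cv2.imwrite("pics/top2.png",im[:,:,::-1])
print([(d["xy"],d["score"]) for d in landmark_of("jar_a","top")],proj("top",np.array([.5197,-.2705,.005])),proj("top",np.array([.5197,-.2705,.069])))
im=grab_frame("side");cv2.imwrite("pics/side2.png",im[:,:,::-1])
print([(d["xy"],d["score"]) for d in landmark_of("jar_a","side")],proj("side",np.array([.5197,-.2705,.005])))
# next: cap 4
y=[np.cos(-.55),np.sin(-.55),0]
A=cur();T=pose([.5197,-.2705,.2],[0,0,-1],y);step(T)
B=pose([.47,-.05,.23],[0,0,-1],[1,-.2,0]);step(B,T);G=grasp(CAP[4],.05,-.4);step(G,B)
E
```

```text
clock: 11.0
position: [0.519, -0.2705, 0.1296]
tool_rot: [-3.135, -0.004, 1.021]
force: [0.9, -1.8, 1.7]
grip_width: 0.0597
finger_force: 0.0
[([211.2, 265.3], 0.98), ([268.6, 160.0], 0.95), ([215.4, 199.3], 0.8), ([307.1, 208.7], 0.69), ([241.5, 206.2], 0.67), ([436.5, 232.7], 0.57), ([265.1, 210.4], 0.44)] [439.3258 230.5947] [446.476  226.2503]
[([334.2, 173.2], 0.93), ([371.7, 290.1], 0.88), ([318.6, 194.7], 0.79), ([250.0, 175.9], 0.57), ([291.2, 160.6], 0.55), ([295.2, 175.2], 0.53), ([345.8, 251.2], 0.2)] [371.3409 290.3997]
rows 2 each [ 0.0003 -0.0004 -0.0346] [-0.0008 -0.0015 -0.0001] total [ 0.0006 -0.0009 -0.0692] [-0.002 -0.003 -0.   ]
rows 6 each [ 0.0307 -0.0221 -0.005 ] [ 0.      0.     -0.0588] total [ 0.162  -0.1576 -0.03  ] [ 0.     0.    -0.353]
rows 6 each [0.0187 0.0005 0.0157] [-0.0868 -0.012  -0.0855] total [0.1094 0.0006 0.0973] [-0.521 -0.072 -0.513]
```

```bash

python3 -m inch '[[0,0,-0.035,0,0,0,0.3],[0,0,-0.035,0,0,0,0.3],[0.031,-0.022,-0.005,0,0,-0.059,0.3],[0.031,-0.022,-0.005,0,0,-0.059,0.3],[0.031,-0.022,-0.005,0,0,-0.059,0.3]]'
python3 -m inch '[[0.031,-0.022,-0.005,0,0,-0.059,0.3],[0.031,-0.022,-0.005,0,0,-0.059,0.3],[0.031,-0.022,-0.005,0,0,-0.059,0.3]]'
python3 m.py
python3 - <<'E'
from h import *
G=grasp(CAP[4],.05,-.3);step(G)
E
```

```text
clock: 11.7
position: [0.505, -0.157, 0.2146]
tool_rot: [-3.138, -0.004, 1.2]
force: [0.0, 1.5, 0.6]
grip_width: 0.0595
finger_force: 0.0
clock: 12.0
position: [0.4707, -0.0483, 0.2301]
tool_rot: [-3.138, -0.005, 1.377]
force: [1.0, 0.3, 0.5]
grip_width: 0.06
finger_force: 0.0
t 12.0 q [ 0.98  0.69 -1.46  1.94  0.74  1.21 -0.94] F [1.  0.3 0.5] Mz 0.009 turn 0.14 tilt 0.523 w 0.06
rows 6 each [ 0.0182 -0.0003  0.0159] [-0.0873 -0.0087 -0.0688] total [0.1072 0.0009 0.0979] [-0.524 -0.052 -0.413]
```

```bash

python3 -m inch '[[0.018,0,0.016,-0.087,-0.009,-0.069,0.3],[0.018,0,0.016,-0.087,-0.009,-0.069,0.3],[0.018,0,0.016,-0.087,-0.009,-0.069,0.3],[0.018,0,0.016,-0.087,-0.009,-0.069,0.3],[0.018,0,0.016,-0.087,-0.009,-0.069,0.3]]' >/dev/null
python3 m.py
python3 - <<'E'
from h import *
T=grasp(CAP[4],.01,-.3);step(T)
E
```

```text
t 12.5 q [ 0.68  0.62 -1.28  2.32  1.45  0.81 -1.46] F [ 1.6 -0.8  0.1] Mz 0.033 turn -0.232 tilt 0.088 w 0.0601
rows 2 each [0.0104 0.0005 0.0274] [-0.044  -0.0035 -0.034 ] total [0.0207 0.0019 0.0549] [-0.088 -0.007 -0.068]
```

```bash

python3 -m inch '[[0.0105,0.0005,0.02,-0.044,-0.0035,-0.034,0.3],[0.0105,0.0005,0.02,-0.044,-0.0035,-0.034,0.3],[0,0,0,0,0,0,0.3]]' >/dev/null
python3 m.py
python3 - <<'E'
from h import *
T=grasp(CAP[4],-.02,-.3);step(T)
E
```

```text
t 12.8 q [ 0.55  0.73 -1.2   2.37  1.76  0.89 -1.69] F [0.1 0.9 0.4] Mz -0.022 turn -0.3 tilt 0.005 w 0.0596
rows 1 each [-0.0011  0.0007  0.0436] [-0.0051 -0.0016  0.0004] total [-0.0011  0.0007  0.0436] [-0.005 -0.002  0.   ]
```

```bash

python3 -m inch '[[-0.001,0.0007,0.015,-0.005,0,0,0.3],[0,0,0.015,0,0,0,0.3],[0,0,0.0135,0,0,0,0.3],[0,0,0,0,0,0,0.3]]' |grep force
python3 -m inch '[[0,0,0,0,0,0,1],[0,0,0,0,0,0,1],[0,0,0,0,0,0,1],[0,0,0,0,0,0,1]]' 40 |grep force
python3 m.py
python3 -m inch '[[0,0,0,0,0,0.08,1],[0,0,0,0,0,0.07,1],[0,0,0,0,0,0,1]]' >/dev/null;python3 m.py
python3 -m inch '[[0,0,0,0,0,0.08,1],[0,0,0,0,0,0.07,1],[0,0,0,0,0,0,1]]' >/dev/null;python3 m.py
```

```text
force: [0.9, -0.2, 0.2]
finger_force: 0.0
force: [-6.5, -0.5, 4.5]
finger_force: 40.0
t 13.6 q [ 0.52  0.84 -1.13  2.34  1.87  0.93 -1.72] F [-6.5 -0.5  4.5] Mz 0.03 turn -0.297 tilt 0.003 w 0.0423
t 13.9 q [ 0.53  0.85 -1.16  2.34  1.87  0.95 -1.86] F [-7.1 -1.7  6.3] Mz -0.189 turn -0.145 tilt 0.003 w 0.0426
t 14.2 q [ 0.55  0.87 -1.19  2.34  1.86  0.98 -2.  ] F [-8.7 -3.6  2.7] Mz -0.305 turn 0.005 tilt 0.002 w 0.0422
```

Cap4 resists with 0.3 N m at 0.3 rad, where cap3 gave almost none, so jar 4 is tight. I'll release it and test cap 2.

```bash

python3 -m inch '[[0,0,0,0,0,0,0.4],[0,0,0,0,0,0,0.3],[0,0,-0.015,0,0,0,0.3],[0,0,-0.035,0,0,0,0.3],[0,0,-0.02,0,0,0,0.3]]' |grep force
python3 m.py
python3 - <<'E'
from h import *
T=grasp(CAP[2],.03,-.3);step(T)
E
```

```text
force: [0.3, 0.2, 0.4]
finger_force: 0.0
t 14.7 q [ 0.62  0.69 -1.31  2.39  1.67  0.91 -1.94] F [0.3 0.2 0.4] Mz -0.067 turn 0.002 tilt 0.003 w 0.06
rows 4 each [0.0393 0.0036 0.0058] [ 0.0008  0.0002 -0.0755] total [ 0.1571 -0.0033  0.023 ] [ 0.003  0.001 -0.302]
```

```bash

python3 -m inch '[[0.039,0.004,0.005,0,0,-0.075,0.3],[0.039,0.004,0.005,0,0,-0.075,0.3],[0.039,0.004,0.005,0,0,-0.075,0.3],[0.039,0.004,0.005,0,0,-0.075,0.3],[0,0,0,0,0,0,0.3]]' |grep force
python3 m.py
python3 - <<'E'
from h import *
T=grasp(CAP[2],.01,-.3);step(T)
E
```

```text
force: [-0.1, -0.4, 0.4]
finger_force: 0.0
t 15.2 q [ 0.17  0.81 -1.22  2.21  1.62  1.11 -1.8 ] F [-0.1 -0.4  0.4] Mz 0.046 turn -0.304 tilt 0.006 w 0.0597
rows 1 each [-0.0043 -0.0024  0.0221] [ 0.004  -0.0042  0.0035] total [-0.0043 -0.0024  0.0221] [ 0.004 -0.004  0.004]
```

```bash

python3 -m inch '[[-0.0043,-0.0024,0.01,0.004,-0.004,0.003,0.3],[0,0,0.015,0,0,0,0.3],[0,0,0.015,0,0,0,0.3],[0,0,0.011,0,0,0,0.3],[0,0,0,0,0,0,0.3]]' |grep force
python3 - <<'E'
from h import *
T=grasp(CAP[2],-.02,-.3);step(T)
E
python3 -m inch '[[0,0,0,0,0,0,1],[0,0,0,0,0,0,1],[0,0,0,0,0,0,1],[0,0,0,0,0,0,1]]' 40 |grep force
python3 m.py
python3 -m inch '[[0,0,0,0,0,0.08,1],[0,0,0,0,0,0.07,1],[0,0,0,0,0,0,1]]' >/dev/null;python3 m.py
python3 -m inch '[[0,0,0,0,0,0.08,1],[0,0,0,0,0,0.07,1],[0,0,0,0,0,0,1]]' >/dev/null;python3 m.py
```

```text
force: [-1.0, 0.4, -0.0]
finger_force: 0.0
rows 1 each [ 0.0078  0.0018 -0.0011] [-0.0034  0.0068 -0.0076] total [ 0.0078  0.0018 -0.0011] [-0.003  0.007 -0.008]
force: [-5.5, -3.0, 5.0]
finger_force: 40.5
t 16.1 q [ 0.16  0.91 -1.14  2.19  1.73  1.11 -1.82] F [-5.5 -3.   5. ] Mz 0.05 turn -0.294 tilt 0.006 w 0.0423
t 16.4 q [ 0.17  0.92 -1.16  2.19  1.73  1.12 -1.97] F [-7.3 -1.6  3.8] Mz -0.034 turn -0.142 tilt 0.005 w 0.0422
t 16.7 q [ 0.18  0.93 -1.17  2.19  1.73  1.14 -2.12] F [-8.2 -2.1  3.7] Mz -0.006 turn 0.008 tilt 0.005 w 0.0423
```

Cap2 turns freely, so it's loose. The grip sits about 8 mm off-centre sideways, so I'll regrasp centred and turned back to -0.3, then finish the twist.

```bash

python3 -m inch '[[0,0,0,0,0,0,0.4],[0,0,0,0,0,0,0.3],[0,0,0,0,0,0,0.3]]' |grep force
python3 - <<'E'
from h import *
from workcell import grab_frame
import cv2
T=grasp(CAP[2],-.02,-.3);step(T)
c=calibration("wrist");im=grab_frame("wrist");np.savez("w4.npz",im=im,**c)
r=rectify(c,im,np.array(CAP[2]));r2=rectify(c,im,np.array(CAP[1]))
cv2.imwrite("pics/r4.png",np.hstack([r,r2])[:,:,::-1])
E
```

```text
force: [0.4, -0.1, -0.4]
finger_force: 0.0
rows 3 each [ 0.0022 -0.0002  0.0001] [-0.0001  0.0019 -0.102 ] total [ 0.0064 -0.0011  0.0003] [-0.     0.006 -0.306]
```

View pics/r4.png

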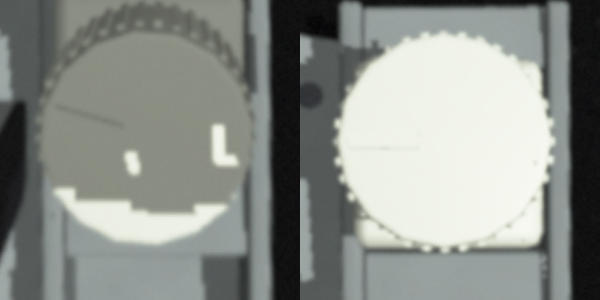

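The rectified view shows cap2's pointer turned about 0.29 rad and its centre about 2.5 mm towards +y of my estimate, while cap1 is still at 0 and about 2 mm off. I'll re-centre with that correction.

```bash

echo 'for k,d in((1,.002),(2,.0025)): CAP[k]=np.array(CAP[k])+ry*d-rx*.001' >> h.py
python3 -m inch '[[0.003,0,0,0,0,-0.1,0.3],[0.003,0,0,0,0,-0.1,0.3],[0.0025,0,0,0,0,-0.1,0.3],[0,0,0,0,0,0,0.3]]' |grep force
python3 - <<'E'
from h import *
T=grasp(CAP[2],-.02,-.3);step(T)
E
```

```text
force: [-0.5, -0.6, -0.7]
finger_force: 0.0
rows 1 each [ 0.0004 -0.0011  0.0004] [-0.0009  0.0053 -0.0036] total [ 0.0004 -0.0011  0.0004] [-0.001  0.005 -0.004]
```

```bash

python3 -m inch '[[0,-0.001,0,0,0.005,0,1],[0,0,0,0,0,0,1],[0,0,0,0,0,0,1],[0,0,0,0,0,0,1]]' 40 |grep force
python3 -m inch '[[0,0,0,0,0,0.1,1],[0,0,0,0,0,0.1,1],[0,0,0,0,0,0.1,1],[0,0,0,0,0,0,1]]' >/dev/null;python3 m.py
python3 -m inch '[[0,0,0,0,0,0.1,1],[0,0,0,0,0,0.06,1],[0,0,0,0,0,0,1]]' >/dev/null;python3 m.py
python3 -m inch '[[0,0,0,0,0,0.06,1],[0,0,0,0,0,0.04,1],[0,0,0,0,0,0,1]]' >/dev/null;python3 m.py
```

```text
force: [-5.0, 0.3, 5.1]
finger_force: 39.5
t 18.25 q [ 0.16  0.94 -1.17  2.18  1.73  1.14 -2.13] F [-6.6 -0.9  7.7] Mz 0.011 turn 0.012 tilt 0.002 w 0.0424
t 18.55 q [ 0.17  0.95 -1.19  2.18  1.74  1.16 -2.28] F [-6.6 -1.5  5.8] Mz -0.007 turn 0.171 tilt 0.002 w 0.0423
t 18.85 q [ 0.18  0.96 -1.2   2.18  1.74  1.17 -2.37] F [-5.5 -4.   8.6] Mz -0.378 turn 0.269 tilt 0.002 w 0.0421
```

```bash

python3 -m inch '[[0,0,0,0,0,0.04,1],[0,0,0,0,0,0,1]]' >/dev/null;python3 m.py
python3 -m inch '[[0,0,0,0,0,0,1],[0,0,-0.015,0,0,0,1],[0,0,-0.025,0,0,0,1],[0,0,-0.035,0,0,0,1],[0,0,-0.035,0,0,0,1]]' 60 ; python3 m.py
python3 - <<'E'
from h import *
a=-.55
y=[np.cos(a),np.sin(a),0]
T=pose([.50,-.05,.24],[0,0,-1],y);step(T);step(pose([.4405,-.269,.24],[0,0,-1],y),T)
E
```

```text
t 19.05 q [ 0.18  0.96 -1.21  2.18  1.74  1.18 -2.41] F [-3.4 -6.8 10.4] Mz -0.879 turn 0.309 tilt 0.002 w 0.0425
clock: 19.55
position: [0.4815, 0.2163, 0.1676]
tool_rot: [2.644, -0.149, 1.228]
force: [0.4, 0.4, 0.4]
grip_width: 0.0418
finger_force: 65.6
t 19.55 q [ 0.24  0.75 -1.39  2.23  1.48  1.18 -2.36] F [0.4 0.4 0.4] Mz 0.004 turn 0.308 tilt 0.003 w 0.0418
rows 7 each [-0.0321  0.0217 -0.0078] [ 0.0684 -0.0282  0.0236] total [-0.2311  0.1455 -0.0439] [ 0.479 -0.197  0.165]
rows 6 each [-0.0363  0.0106  0.    ] [ 0.  0. -0.] total [-0.2178  0.0637  0.    ] [0. 0. 0.]
```

```bash

python3 -m inch '[[-0.032,0.022,-0.008,0.068,-0.028,0.0236,1],[-0.032,0.022,-0.008,0.068,-0.028,0.0236,1],[-0.032,0.022,-0.008,0.068,-0.028,0.0236,1],[-0.032,0.022,-0.008,0.068,-0.028,0.0236,1],[-0.032,0.022,-0.008,0.068,-0.028,0.0236,1]]' 60 ; python3 m.py
python3 -m inch '[[-0.032,0.022,-0.008,0.068,-0.028,0.0236,1],[-0.032,0.022,-0.008,0.068,-0.028,0.0236,1]]' 60
python3 - <<'E'
from h import *
a=-.55
y=[np.cos(a),np.sin(a),0]
step(pose([.4405,-.269,.24],[0,0,-1],y))
E
```

```text
clock: 20.05
position: [0.4974, 0.0299, 0.2231]
tool_rot: [2.993, -0.056, 1.074]
force: [1.3, -0.3, -2.0]
grip_width: 0.0421
finger_force: 65.6
t 20.05 q [ 0.82  0.65 -1.45  2.02  0.88  1.08 -1.52] F [ 1.3 -0.3 -2. ] Mz 0.029 turn 0.453 tilt 0.362 w 0.0421
clock: 20.25
position: [0.5023, -0.0473, 0.2412]
tool_rot: [3.131, -0.003, 1.022]
force: [0.9, -0.3, -2.4]
grip_width: 0.0419
finger_force: 65.6
rows 6 each [-0.0369  0.0105  0.0002] [ 0.0018 -0.0005  0.0002] total [-0.2214  0.0629  0.0013] [ 0.011 -0.003  0.001]
```

```bash

python3 -m inch '[[-0.037,0.0105,0,0.002,0,0,1],[-0.037,0.0105,0,0.002,0,0,1],[-0.037,0.0105,0,0.002,0,0,1],[-0.037,0.0105,0,0.002,0,0,1],[-0.037,0.0105,0,0.002,0,0,1]]' 60|grep pos
python3 -m inch '[[-0.037,0.0105,0,0.002,0,0,1],[0,0,0.03,0,0,0,1],[0,0,0.03,0,0,0,1],[0,0,0.03,0,0,0,1],[0,0,0,0,0,0,1]]' 60
python3 - <<'E'
from h import *
a=-.55
y=[np.cos(a),np.sin(a),0]
step(pose([.4405,-.269,.1],[0,0,-1],y))
E
```

```text
position: [0.4505, -0.2323, 0.2402]
clock: 21.25
position: [0.4399, -0.2671, 0.1474]
tool_rot: [-3.138, -0.003, 1.024]
force: [-0.2, 0.1, -0.7]
grip_width: 0.0414
finger_force: 65.5
rows 2 each [-0.0007  0.0008  0.0237] [-0.0016 -0.0016  0.0016] total [-0.0014  0.0017  0.0474] [-0.003 -0.003  0.003]
```

```bash

python3 -m inch '[[-0.0014,0.0017,0.03,0,0,0,1],[0,0,0.03,0,0,0,1],[0,0,0.025,0,0,0,1],[0,0,0.006,0,0,0,1],[0,0,0,0,0,0,1]]' 60| grep -E "pos|^force"
python3 -m inch '[[0,0,0.003,0,0,0,1],[0,0,0,0,0,0,1]]' 60| grep -E "pos|^force"
python3 -m inch '[[0,0,0.002,0,0,0,1],[0,0,0,0,0,0,1]]' 60| grep -E "pos|^force"
```

```text
position: [0.443, -0.2692, 0.06]
force: [0.4, 0.3, -1.8]
position: [0.4431, -0.2696, 0.0573]
force: [0.3, 0.1, -1.7]
position: [0.4428, -0.2694, 0.0545]
force: [0.3, 0.2, -1.8]
```

```bash

python3 -m inch '[[0,0,0.004,0,0,0,1],[0,0,0,0,0,0,1]]' 60| grep -E "pos|^force"
python3 -m inch '[[0,0,0.002,0,0,0,1],[0,0,0,0,0,0,1]]' 60| grep -E "pos|^force"
python3 -m inch '[[0,0,0.0015,0,0,0,1],[0,0,0,0,0,0,1]]' 60| grep -E "pos|^force"
```

```text
position: [0.4425, -0.2692, 0.0499]
force: [-0.5, -0.0, -2.0]
position: [0.4429, -0.2691, 0.0482]
force: [0.3, -0.3, -2.6]
position: [0.4431, -0.2688, 0.0477]
force: [-5.5, 2.9, 20.0]
```

```bash

python3 -m inch '[[0,0,-0.0005,0,0,0,0.4],[0,0,0,0,0,0,0.3],[0,0,-0.01,0,0,0,0.3],[0,0,-0.03,0,0,0,0.3],[0,0,-0.045,0,0,0,0.3]]' 40 |grep force
python3 -m inch '[[0,0.015,-0.045,0,0,0,0.3],[0,0,0,0,0,0,0.3]]' 40 |grep pos
python3 - <<'E'
from h import *
from workcell import grab_frame
import cv2,h
c=calibration("wrist");im=grab_frame("wrist")
h.rx=np.array([1.,0,0]);h.ry=np.array([0,1.,0])
o=[rectify(c,im,[.4815,-.27,.069],.085,500)]
cv2.imwrite("pics/r5.png",cv2.resize(o[0],(600,600),interpolation=2)[:,:,::-1])
E
```

```text
force: [0.4, -1.0, 0.6]
finger_force: 0.0
position: [0.4581, -0.278, 0.1829]
```

View pics/r5.png

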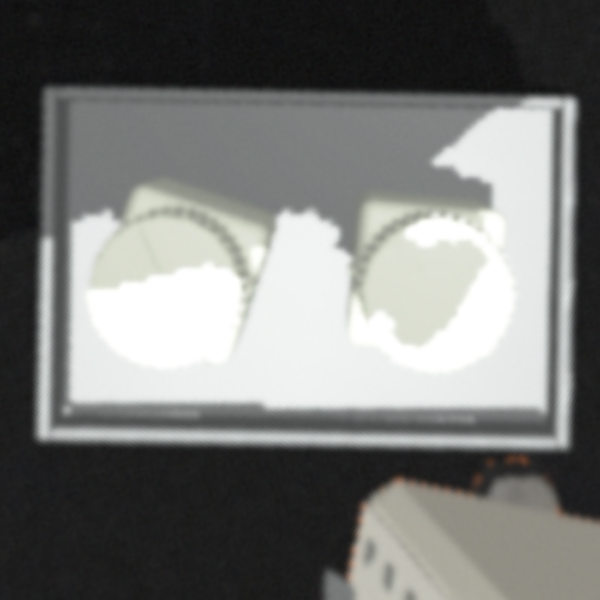

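Both jars stand upright in the tray, at (168,290) and (435,290) in the rectified view. Each pointer sits about 0.8 rad clockwise from its body axis. I'll raise the arm and check that the bystanders haven't moved and that jars 1 and 4 are seated.

```bash

python3 -m inch '[[0,0,-0.04,0,0,0,0.3],[0,0,0,0,0,0,0.3]]' |grep -E "pos|clock"
python3 - <<'E'
from workcell import grab_frame,landmark_of
import numpy as np,cv2
for n in("top","side"):
    a=cv2.imread(f"pics/{n}1.png");b=grab_frame(n)[:,:,::-1]
    for l in("tall_bottle","tape","cast","jar_a"):print(n,l,[(np.round(d["xy"]).tolist(),round(d["score"],2)) for d in landmark_of(l,n)])
    d=cv2.absdiff(a,b.copy()).max(2)
    if n=="top":
        for k,(x,y) in dict(cap1=(208,204),cap4=(307,216),tape=(302,279),cast=(393,153),bottle=(381,220)).items(): print(k,(d[y-16:y+16,x-16:x+16]>40).mean().round(3))
E
```

```text
clock: 23.7
position: [0.4561, -0.2771, 0.2204]
top tall_bottle [([379.0, 223.0], 0.65), ([438.0, 232.0], 0.36)]
top tape [([300.0, 278.0], 0.72)]
top cast [([390.0, 152.0], 0.95)]
top jar_a [([438.0, 233.0], 0.94), ([269.0, 159.0], 0.84), ([310.0, 209.0], 0.81), ([214.0, 197.0], 0.78), ([437.0, 261.0], 0.71), ([210.0, 266.0], 0.6)]
cap1 0.0
cap4 0.026
tape 0.0
cast 0.0
bottle 0.073
side tall_bottle [([344.0, 249.0], 0.72)]
side tape [([264.0, 223.0], 0.94)]
side cast [([410.0, 234.0], 0.73)]
side jar_a [([370.0, 293.0], 0.85), ([321.0, 196.0], 0.66), ([338.0, 306.0], 0.56), ([247.0, 178.0], 0.54), ([290.0, 163.0], 0.51)]
```

```bash
python3 -c "
from workcell import bot
print(bot.job_done())"
```

```text
the job is handed in; nothing more can be done
None
```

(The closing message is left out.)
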